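# Swing a lidded dish round the corner post into its peg bay

### The arm

A 6-joint arm with a two-finger parallel gripper is mounted at the origin on the work surface; the furniture and walls round the work are solid. World frame = base frame: x ahead of the robot, y to its left, z up, the work surface at z = 0. Lengths are in m, angles in rad, forces in N, time in s.
With the tool pointing down it reaches from about 0.25 to 0.725 m from the base axis. Payload 4 kg.
Tool frame: the origin (TCP) lies at the very end of the fingers, on their centre line; the grasp point (between the pads) lies 19 mm behind it; z points along the fingers, y is the line along which they close (so a half turn about z gives the same grasp; the last joint's range is limited). The gripper opens to 85 mm and grips with 20 to 120 N. Pads are 22 mm wide; open, the fingers measure 114 mm over their backs; the gripper's body (76 mm by 85 mm) begins 54 mm behind the grasp point. The pads swing forward as they close: fully open they stand 13 mm farther back than shut.
Start: joints at [1.3, 0.241, 0.005, 1.335, 0, 1.571], TCP at [0.134, 0.482, 0.231] pointing down, gripper open.
Joint ranges: [-2.72, 2.72], [-1.05, 1.87], [-1.09, 1.28], [-1.99, 2.15], [-1.42, 1.44], [-3.14, 3.14]. Speed limits (rad/s): [2.79, 2.79, 3.14, 3.14, 3.14, 3.14].

### API

Orientations are given as a unit quaternion [x, y, z, w].
In Python, from workcell import bot, vision, workorder gives the robot as it stands.
- The arm moves only by the shell command python3 -m creep 'ROWS' [OPENING]. ROWS is JSON, a list of rows, each a list of 2 entries, a list of its own where there are three numbers: the shift along the tool's x, y, z in mm, then the turn, a rotation vector about the tool's x, y, z in rad. In form: [[[dx, dy, dz], [wx, wy, wz]], ...]. A call has 1 to 12 rows; each row shifts and turns the commanded pose from where the row before left it, along the tool's axes as they then stand; what a row does not reach is not made up. A row lasts 1/8 s, in which the tool goes at most 62.5 mm and 10.7 degrees, less where a joint would pass 70% of its speed; a pose out of reach is approached as far as the arm can. A call is refused whole if a number of a shift passes 62.5 or a number of a turn 0.188, either way. A call with a gripper value outside its range is refused whole. OPENING is the finger opening in mm, from 0 to 85.4, set as the call begins (- or left out, the last holds). The fingers move at their own pace and stop on an object; the grip force is fixed at half the most. Time passes only in rows, so rows that do not move let the fingers close. It gives the time, the measured TCP pose, the force, the opening and the grip force at its end, in the units of the state.
- bot.get_obs(): the state, without advancing time (a new reading comes with each control period).
- vision.camera(name): name is "side" or "top" or "wrist"; returns a dict with "image" (400x640x3 uint8, blue, green, red), "z_map" (400x640 float32, m along the optical axis (not along the pixel's ray), 0 where there is no reading), "K" (3x3 intrinsics, pixels), "k1" (the pictures are not rectified: a ray, as slopes to the right and down, at radius r is drawn at 1 + k1 r^2 times it, then the intrinsics apply), "rvec" (rotation vector, rad) and "tvec" (3), from world to camera coordinates, as OpenCV has them; the wrist camera has in their place "tool_from_camera" (4x4, takes a point from camera to tool coordinates, whose origin is the TCP and whose axes are the flange's). Camera axes: x right, y down, z forward; pixel columns grow to the right and rows downward; lengths in m; the calibration is good to about 2 mm. A picture is of the moment at which its call begins: read the wrist's pose just before it.
- workorder.job_done(): hands the job in; it is judged then, once.
Trained networks look in a picture, given as the dict that the camera call returned (one of the last four; its "shot" number tells which), for a name from the list of things; names that differ only in an ending like _2 or _b are one class to them, and where a whole thing is asked for, a point or a joint stands for the part that bears it (a point fixed in the world has none). Each returns a list of dicts, best first, with "score" (0 to 1); they miss things now and then, are a little off and sometimes report something else, mostly with a low value. They report only what shows in the picture. A call takes as long as a camera call.
- vision.spot_in(picture, query): "position" ([column, row] in pixels, amid what is visible of it).
- vision.place_of(picture, query): "position" ([column, row] in pixels: a listed point, or the origin of a listed thing).
The state is a dict: "clock": time; "joint_pos": joint angles; "joint_vel": joint speeds; "tau": joint torques, N m; "eef_pos": TCP position; "tool_rot": TCP orientation; "ft_force": force on the tool from outside, world axes, zero at the start; "ft_torque": the same for the moment, N m; "grip_width": finger opening in m; "grasp_force": force on a finger pad.
Only numpy, scipy, OpenCV 4.12 (cv2) and the standard library are available. Lean on these libraries where they do the work, as an engineer would, in place of code of your own. Each camera call takes 0.05 s, during which the arm holds its last target. There are 200 camera calls.

### The job

Put the square lidded dish away in its bay on the peg board without lifting it: slide it up to the corner post, push it a quarter turn round that post so that its handles point along the bay, then push it fully home and press it gently but firmly against the two rear pegs, with the ball catch standing up in front of it. It is glazed stoneware, so keep it flat on the board and never press hard; leave the glass, the salt shaker and the small cup where they stand.

Things in the scene. Friction and masses are not known exactly. Their poses are not given: they have to be found in the camera images.
- board: Beech peg board (drawer insert), 420 x 266 x 12 mm, fixed. Origin: centre of its underside; x runs along the bay from the open front end to the rear pegs, y to the left of that, z up; its top is at z = 12 mm. All its pegs are upright, round, fixed, 16 mm in diameter, and end 77 mm above the underside. The small dark holes are only looks.
- post: Corner post: the single peg nearest the front end, at board x = -40, y = +57 mm (this body's origin and axes are the board's). Slid along board +x from its start, the dish meets the post with the front edge of its left handle; the post lodges in the notch between handle and wall. After the quarter turn about it the dish's origin is 73 mm beyond and 53 mm right of the post.
- post_top (a point): Centre of the post's top, 77 mm above the board's underside. Pushed at the middle of its near wall, the dish turns counter-clockwise, seen from above, about the post; pushed far to the right it spins free of the post. Its near left corner must be past the post before it can be moved left to the middle of the bay.
- rear_pegs: The two pegs at the rear end, at board x = 169, y = +57 and -57 mm, with 98 mm free between them for the leading handle; this body's origin and axes are the board's. The dish is to be pressed against them for a moment with 5 to 16 N on top of the force that it takes to slide it.
- bay_mouth (a point): Point on the board's top midway between the two side pegs, which stand at board x = 131, y = +76 and -76 mm and leave 136 mm between them for the dish.
- bay_home (a point): Point on the board's top, at board x = 96, y = 0 mm, where the dish's origin is when it is home: its wall against the rear pegs, its leading handle between them, its x axis along board x.
- dish: Square white stoneware dish with a flat wooden lid fixed on, 0.45 to 0.7 kg, too wide to grip: 130 x 130 mm, corners bevelled by 12 mm, 61 mm high; foot set in 4 mm all round, up to 4 mm. Origin: centre of its underside; z up; x along its two handles. At the start x points to board -y within 0.15 rad. It slides with about 2 to 7 N. It may not be lifted, nor pressed with 20 N or more.
- dish_handle (a point): Middle of the outer edge of the handle on the dish's +x side (at the start the right one; it becomes the leading one). Both handles are alike: solid ledges 90 mm wide that stand out 28 mm, outer corners rounded to 12 mm radius, 29 to 43 mm above the underside; 186 mm over both.
- catch (a joint): Spring ball catch let into the board at x = 25, y = 0 mm. 0: the ball stands up 3 mm; about 0.003 m: held down by the dish over it. It goes down under 2 N, lets the dish slide over it from any side, and comes up at the front of the dish's foot once the dish is within about 2 mm of home.
- glass: Plain drinking glass, 81 mm wide, 91 mm high, beyond the board's rear end; origin at the centre of its underside.
- salt: Salt shaker, 44 mm wide, 90 mm high, on the table beside the board, on the robot's side; origin at the centre of its underside.
- cup: White espresso cup, 58 x 87 x 56 mm, on the table beyond the board's rear end; origin at the centre of its underside.

How it is judged:
By the outcome, as a careful person would: the job done as asked, in the order asked, and still so for the second after the job is handed in, with the robot touching nothing.
It also fails if it takes over 72 s, if anything falls off the work surface, if the arm or the gripper's body presses on something with over 40 N, if the wrist force passes 120 N, or if a joint passes its speed limit or range.

## Working session

There is one attempt and no reset: what is moved stays moved. The work goes in short steps, Python scripts to look and compute and a shell command to move; the robot and the scene stay as the last step left them, time stands still between calls to the robot, and variables do not carry over. Pictures are saved under pics/ and viewed, at most 10 in all, crops included, and the job is handed in when it is done.

```bash
mkdir -p pics; ls; cat > h.py <<'E'
import numpy as np, cv2
from workcell import bot, vision, workorder
from scipy.spatial.transform import Rotation as R
def ext(p):
    if "rvec" in p:
        Rm=cv2.Rodrigues(np.array(p["rvec"],float))[0]; return Rm,np.array(p["tvec"],float).reshape(3)
def ray(p,px):
    K=np.array(p["K"]);x=(np.array(px,float)-K[:2,2])/[K[0,0],K[1,1]]
    s=x.copy()
    for _ in range(20): s=x/(1+p["k1"]*(s@s))
    return np.array([s[0],s[1],1])
def onz(p,px,z):
    Rm,t=ext(p);d=Rm.T@ray(p,px);c=-Rm.T@t
    return c+d*(z-c[2])/d[2]
def deproj(p,px):
    Rm,t=ext(p);z=p["z_map"][int(round(px[1])),int(round(px[0]))]
    return Rm.T@(ray(p,px)*z-t)
def proj(p,P):
    Rm,t=ext(p);c=Rm@np.array(P)+t;s=c[:2]/c[2];s=s*(1+p["k1"]*(s@s));K=np.array(p["K"])
    return s*[K[0,0],K[1,1]]+K[:2,2]
def allpts(p,step=1):
    K=np.array(p["K"]);z=p["z_map"];v,u=np.mgrid[0:400:step,0:640:step]
    x=np.stack([(u-K[0,2])/K[0,0],(v-K[1,2])/K[1,1]],-1);s=x.copy()
    for _ in range(20): s=x/(1+p["k1"]*(s**2).sum(-1,keepdims=True))
    zz=z[::step,::step];P=np.concatenate([s,np.ones(s.shape[:2]+(1,))],-1)*zz[...,None]
    Rm,t=ext(p);return (P-t)@Rm, zz>0
E
python3 - <<'E'
from h import *
o=bot.get_obs();print(o["eef_pos"],o["tool_rot"],o["ft_force"],o["clock"])
for n in ["top","side"]:
    p=vision.camera(n);cv2.imwrite(f"pics/{n}0.png",p["image"])
    Rm,t=ext(p);print(n,"cam at",-Rm.T@t,"fwd",Rm[2])
    for q in ["board","post_top","rear_pegs","bay_mouth","bay_home","dish","dish_handle","catch","glass","salt","cup"]:
        r=vision.place_of(p,q)[:2]
        print(q,[(np.round(a["position"]),round(a["score"],2),np.round(onz(p,a["position"],{"post_top":.077,"dish_handle":.05,"dish":.012}.get(q,.012 if q[:3] in("bay","cat") else 0)),3)) for a in r])
E
```

```text
pics
[0.13356955 0.48117023 0.23040876] [ 1.34978353e-01  9.90848004e-01 -1.02903481e-03 -1.32876450e-04] [-0.10127173  0.89889986 -0.44206223] 0.0
top cam at [0.26657566 0.21962999 1.1461874 ] fwd [ 1.64256419e-01  3.50547461e-04 -9.86417612e-01]
board [(array([353., 198.]), 0.74, array([0.45 , 0.122, 0.   ]))]
post_top [(array([370., 214.]), 0.38, array([0.4  , 0.093, 0.077]))]
rear_pegs []
bay_mouth [(array([290., 192.]), 0.77, array([0.466, 0.268, 0.012]))]
bay_home [(array([309., 191.]), 0.62, array([0.465, 0.226, 0.012]))]
dish [(array([406., 186.]), 0.73, array([0.472, 0.   , 0.012]))]
dish_handle [(array([409., 144.]), 0.8, array([ 0.563, -0.003,  0.05 ])), (array([234., 174.]), 0.38, array([0.502, 0.392, 0.05 ]))]Traceback (most recent call last):
  File "<stdin>", line 7, in <module>
ValueError: it knows: bay_home, bay_mouth, board, cup, dish, dish_handle, glass, post, post_top, rear_pegs, salt
```

View pics/top0.png

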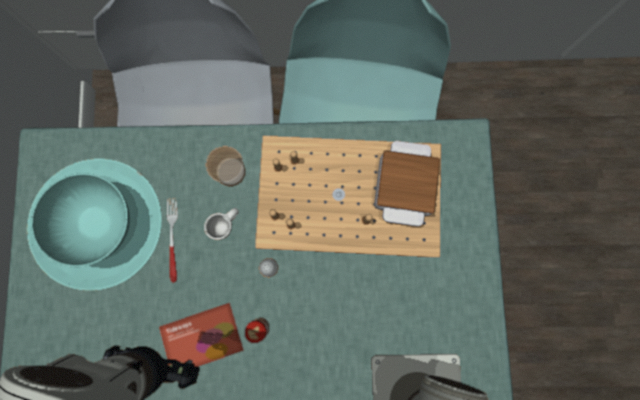

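The top view shows the board with its x axis towards image left (world +y). The post is at about (368,219), the side and rear pegs at (290,222), (274,215), (294,158) and (277,165), the catch at (338,194), and the dish's lid at (407,182). I'll refine this with the depth data.

```bash
cat >> h.py <<'E'
def dishpose(p,B=None,lo=.064,hi=.085,dbg=False):
    "lid rectangle + pegs from depth; returns contours at top height"
    P,ok=allpts(p);m=ok&(P[...,2]>lo)&(P[...,2]<hi)&(P[...,0]>.3)&(P[...,0]<.62)&(P[...,1]>-.15)&(P[...,1]<.34)
    n,l,st,c=cv2.connectedComponentsWithStats(m.astype(np.uint8))
    out=[]
    for i in range(1,n):
        q=P[l==i]
        if len(q)>3: out.append((len(q),q[:,:2].mean(0),np.median(q[:,2]),cv2.minAreaRect((q[:,:2]*1000).astype(np.float32)),c[i]))
    return out
E
python3 - <<'E'
from h import *
for n in ["top","side"]:
    p=vision.camera(n);cv2.imwrite(f"pics/{n}1.png",p["image"])
    Rm,t=ext(p);print(n,"cam at",-Rm.T@t,"fwd",Rm[2])
    for k,c,z,r,px in dishpose(p): print(k,c.round(4),round(z,4),np.round(r[0]),np.round(r[1]),round(r[2],1),px.round(1))
    for q in ["board","post_top","bay_mouth","bay_home","dish","dish_handle","glass","salt","cup"]:
        r=vision.place_of(p,q)[:2]
        print(q,[(np.round(a["position"]),round(a["score"],2),np.round(onz(p,a["position"],{"post_top":.077,"dish_handle":.05,"dish":.012}.get(q,.012 if q[:3] in("bay","cat") else 0)),3)) for a in r])
    P,ok=allpts(p);m=ok&(P[...,2]>.006)&(P[...,2]<.018)&(P[...,0]>.28)&(P[...,0]<.66)&(P[...,1]>-.2)&(P[...,1]<.4)
    l=cv2.connectedComponentsWithStats(m.astype(np.uint8)); i=1+np.argmax(l[2][1:,4]); print("board",cv2.minAreaRect((P[l[1]==i][:,:2]*1000).astype(np.float32)), np.median(P[l[1]==i][:,2]))
E
```

```text
top cam at [0.26657566 0.21962999 1.1461874 ] fwd [ 1.64256419e-01  3.50547461e-04 -9.86417612e-01]
42 [0.5387 0.2574] 0.0749 [540. 257.] [14. 15.] 55.6 [293.5 154.2]
3232 [0.4719 0.0065] 0.073 [474.   5.] [127. 127.] 80.4 [408.3 181.4]
44 [0.5222 0.2961] 0.0749 [524. 296.] [15. 14.] 0.1 [276.1 161.8]
44 [0.4091 0.3039] 0.0751 [410. 304.] [13. 15.] 82.4 [273.  212.6]
43 [0.3947 0.0977] 0.0753 [395.  97.] [15. 13.] 88.5 [368.2 217.1]
41 [0.3875 0.2678] 0.0755 [388. 267.] [13. 13.] 89.8 [289.7 222.1]
23 [0.3044 0.3155] 0.0812 [304. 316.] [28.  7.] 88.2 [267.7 261.2]
board [(array([350., 196.]), 0.97, array([0.453, 0.129, 0.   ]))]
post_top [(array([370., 215.]), 0.38, array([0.399, 0.095, 0.077]))]
bay_mouth [(array([369., 213.]), 0.67, array([0.411, 0.089, 0.012])), (array([290., 189.]), 0.61, array([0.472, 0.268, 0.012]))]
bay_home [(array([308., 192.]), 0.97, array([0.463, 0.228, 0.012]))]
dish [(array([408., 185.]), 0.67, array([ 0.475, -0.005,  0.012]))]
dish_handle [(array([412., 142.]), 0.95, array([ 0.568, -0.011,  0.05 ]))]
glass [(array([230., 173.]), 0.77, array([0.516, 0.41
[... 1041 characters left out ...]
e [(array([326., 233.]), 0.91, array([0.464, 0.244, 0.012]))]
dish [(array([358., 283.]), 0.6, array([0.467, 0.003, 0.012]))]
dish_handle [(array([411., 266.]), 0.67, array([ 0.566, -0.02 ,  0.05 ])), (array([325., 233.]), 0.56, array([0.442, 0.166, 0.05 ]))]
glass [(array([328., 212.]), 0.73, array([0.51 , 0.409, 0.   ]))]
salt [(array([254., 232.]), 0.84, array([0.287, 0.324, 0.   ])), (array([335., 262.]), 0.53, array([0.452, 0.119, 0.   ]))]
cup [(array([290., 216.]), 0.81, array([0.398, 0.41 , 0.   ])), (array([257., 232.]), 0.63, array([0.296, 0.321, 0.   ]))]
board ((452.8096923828125, 129.55624389648438), (419.6387939453125, 265.8982849121094), 85.93781280517578) 0.013069843093267848
```

View pics/side1.png

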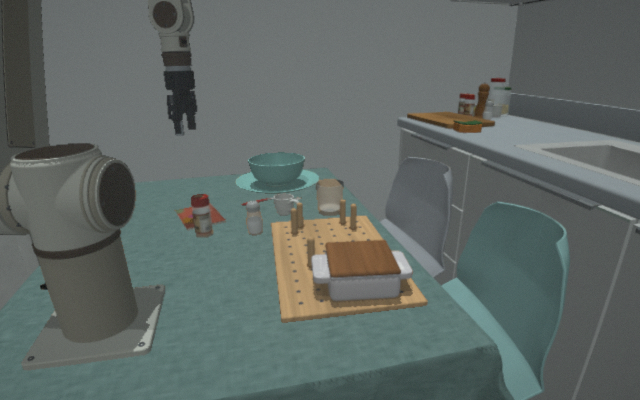

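```bash
cat >> h.py <<'E'
def kabsch(A,B):
    a=A.mean(0);b=B.mean(0);H=(A-a).T@(B-b);th=np.arctan2(H[0,1]-H[1,0],H[0,0]+H[1,1])
    c,s=np.cos(th),np.sin(th);Q=np.array([[c,-s],[s,c]]);return th,b-Q@a,(A@Q.T+b-Q@a)-B
E
python3 - <<'E'
from h import *
A=np.array([[-40,57],[131,76],[169,57],[131,-76],[169,-57]])
T=np.array([[394.7,97.7],[387.5,267.8],[409.1,303.9],[538.7,257.4],[522.2,296.1]])
th,t,e=kabsch(A,T);print(th,np.degrees(th),t,e.round(1))
c,s=np.cos(th),np.sin(th);Q=np.array([[c,-s],[s,c]])
for d in [(474,5),(471,3)]: print("dish board",Q.T@(np.array(d)-t))
print("dish yaw rel board",-9.6-np.degrees(th))
for n,g in [("glass",(513,410)),("salt",(291,320)),("cup",(397,416))]: print(n,Q.T@(np.array(g)-t))
E
```

```text
1.5005296655370104 85.97401686944771 [453.94847683 132.05599994] [[-0.4 -1.5]
 [-0.2  0.3]
 [-0.1  0.7]
 [ 0.3 -0. ]
 [ 0.5  0.5]]
dish board [-125.33467115  -28.92249833]
dish board [-127.54036233  -26.07031909]
dish yaw rel board -95.5740168694477
glass [281.40406119 -39.39167308]
salt [176.03978757 175.7417038 ]
cup [279.24502811  76.74332844]
```

```bash
cat >> h.py <<'E'
TH=1.5005;OB=np.array([453.5,131.]);QB=np.array([[np.cos(TH),-np.sin(TH)],[np.sin(TH),np.cos(TH)]])
def b2w(b): return QB@np.array(b,float)+OB
def w2b(w): return QB.T@(np.array(w,float)-OB)
def st(o=None):
    o=o or bot.get_obs();r=R.from_quat(o["tool_rot"]);m=r.as_matrix()
    yaw=np.degrees(np.arctan2(m[1,1],m[0,1])-TH)
    e=np.array(o["eef_pos"])*1000
    print("t",round(o["clock"],2),"tcp board",w2b(e[:2]).round(1),"z",e[2].round(1),"tool-y yaw vs board-x",round(yaw,1),"tilt",m[:,2].round(3),"F board",(QB.T@np.array(o["ft_force"])[:2]).round(1),round(o["ft_force"][2],1),"j",np.round(o["joint_pos"],2),"w",round(o["grip_width"],4))
    return e,m
def go(bx,by,z):
    "tool-axes shift to reach board xy, z mm"
    e,m=st();w=b2w((bx,by));d=m.T@(np.array([w[0],w[1],z])-e);print("shift",d.round(1))
E
python3 - <<'E'
from h import *
go(-127,-152,150)
p=vision.camera("top");P,ok=allpts(p)
for x in np.arange(.54,.76,.02): 
    m=ok&(abs(P[...,0]-x)<.01)&(abs(P[...,1])<.1);print(round(x,2),P[...,2][m].max().round(3) if m.any() else None,end="; ")
E
```

```text
t 1.4 tcp board [327.5 343.6] z 231.3 tool-y yaw vs board-x -11.5 tilt [ 0.  0. -1.] F board [-1.  -0.6] 0.3 j [ 1.3   0.24  0.01  1.34 -0.    1.57] w 0.0853
shift [-576.2 -346.7   81.3]
0.54 0.078; 0.56 0.06; 0.58 0.05; 0.6 0.008; 0.62 0.007; 0.64 0.002; 0.66 None; 0.68 None; 0.7 None; 0.72 -0.27; 0.74 -0.274;
```

```bash
python3 -m creep '[[[-48,-29,0],[0,0,0]],[[-48,-29,0],[0,0,0]],[[-48,-29,0],[0,0,0]],[[-48,-29,0],[0,0,0]],[[-48,-29,5],[0,0,0]],[[-48,-29,5],[0,0,0]],[[-48,-29,5],[0,0,0]],[[-48,-29,5],[0,0,0]],[[-48,-29,10],[0,0,0]],[[-48,-29,10],[0,0,0]],[[-48,-29,10],[0,0,-0.1]],[[-48,-29,10],[0,0,-0.1]]]' 22; python3 -c "
from h import *
go(-127,-150,60)"
```

```text
clock: 2.95
eef_pos: [0.6006, -0.0052, 0.1711]
tool_rot: [0.034, 0.999, 0.0, 0.0]
ft_force: [0.3, 1.4, -1.3]
grip_width: 0.0219
grasp_force: 0.0
t 2.95 tcp board [-125.6 -156.3] z 171.1 tool-y yaw vs board-x 0.1 tilt [ 0.  0. -1.] F board [ 1.4 -0.2] -1.3 j [-0.01  0.47  0.18  1.28  0.    0.06] w 0.0219
shift [  6.4  -1.5 111.1]
```

```bash
python3 -m creep '[[[2,-0.7,35],[0,0,0]],[[2,-0.7,35],[0,0,0]],[[2,0,35],[0,0,0]],[[0,0,34],[0,0,0]],[[0,0,0],[0,0,0]]]'; python3 - <<'E'
from h import *
st(); p=vision.camera("top");
for k,c,z,r,px in dishpose(p):
    if k>500: print(k,w2b(r[0]),r[1],r[2])
p=vision.camera("side");cv2.imwrite("pics/s2.png",p["image"][180:360,240:500].repeat(3,0).repeat(3,1)[:540,:780])
E
```

```text
clock: 3.58
eef_pos: [0.5905, -0.0046, 0.0293]
tool_rot: [0.035, 0.999, -0.0, -0.004]
ft_force: [-0.3, -0.4, -0.1]
grip_width: 0.0219
grasp_force: 0.0
t 3.58 tcp board [-125.6 -146.2] z 29.3 tool-y yaw vs board-x -0.0 tilt [-0.007  0.    -1.   ] F board [-0.4  0.3] -0.1 j [-0.01  0.58 -0.04  0.96  0.    0.06] w 0.0219
3239 [-123.75074299  -28.71393485] (127.0782470703125, 128.08346557617188) 80.46864318847656
```

View pics/s2.png

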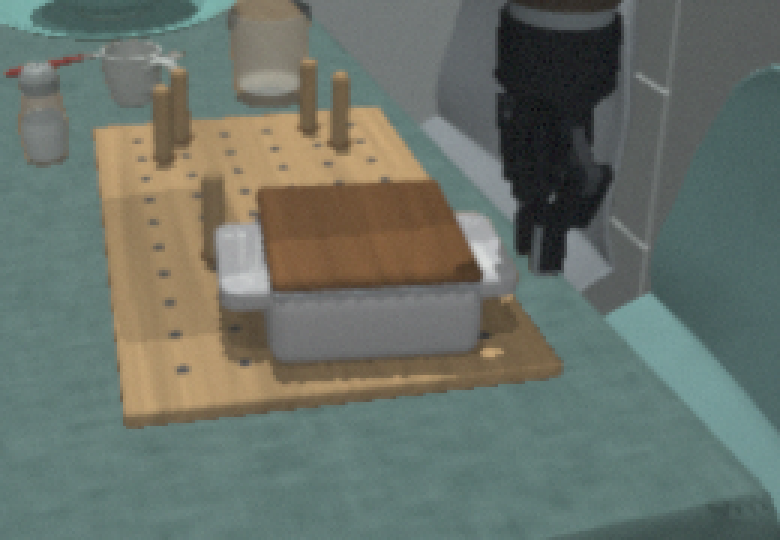

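The crop shows the fingertips at (540,240), just beyond the right handle at (500,265) and clear of it. I'll push gently towards the robot to straighten and centre the dish.

```bash
python3 -m creep '[[[3,0,0],[0,0,0]],[[3,0,0],[0,0,0]],[[3,0,0],[0,0,0]],[[3,0,0],[0,0,0]],[[2,0,0],[0,0,0]],[[2,0,0],[0,0,0]],[[2,0,0],[0,0,0]],[[2,0,0],[0,0,0]]]'; cat >> h.py <<'E'
def dish():
    p=vision.camera("top")
    for k,c,z,r,px in dishpose(p):
        if k>2000: print("dish board",w2b(r[0]).round(1),np.round(r[1]),"edge ang vs board",round((r[2]-np.degrees(TH)+45)%90-45,1),"cen",w2b(c*1000).round(1))
    return p
E
python3 -c "
from h import *
st();dish()"
```

```text
clock: 4.68
eef_pos: [0.5744, -0.0031, 0.0325]
tool_rot: [0.035, 0.999, 0.0, 0.001]
ft_force: [3.1, -0.7, -1.0]
grip_width: 0.022
grasp_force: 1.5
t 4.67 tcp board [-125.3 -130. ] z 32.5 tool-y yaw vs board-x -0.0 tilt [ 0.002  0.    -1.   ] F board [-0.4 -3.1] -1.0 j [-0.01  0.54 -0.1   0.93  0.    0.07] w 0.022
dish board [-123.7  -25.8] [127. 127.] edge ang vs board -5.4 cen [-123.1  -24.3]
```

```bash
python3 -m creep '[[[2,0,0],[0,0,0]],[[2,0,0],[0,0,0]],[[2,0,0],[0,0,0]],[[2,0,0],[0,0,0]],[[0,0,0],[0,0,0]]]';python3 -c "
from h import *
st();dish()"
```

```text
clock: 5.35
eef_pos: [0.5652, -0.0025, 0.0323]
tool_rot: [0.035, 0.999, 0.0, -0.0]
ft_force: [2.3, 0.0, -1.2]
grip_width: 0.0221
grasp_force: 1.2
t 5.35 tcp board [-125.3 -120.8] z 32.3 tool-y yaw vs board-x -0.0 tilt [-0.  0. -1.] F board [ 0.2 -2.3] -1.2 j [-0.    0.53 -0.12  0.92  0.    0.07] w 0.0221
dish board [-125.  -17.] [127. 127.] edge ang vs board -4.8 cen [-124.   -15.3]
```

```bash
python3 -m creep '[[[-20,0,0],[0,0,0]],[[-2,0,-45],[0,0,0]],[[0,0,-45],[0,0,0]],[[32,-24,0],[0,0,0.17]]]' 0 && python3 -m creep '[[[0,0,0],[0,0,0.175]],[[0,0,0],[0,0,0.175]],[[0,0,0],[0,0,0.175]],[[0,0,0],[0,0,0.175]],[[0,0,0],[0,0,0.175]],[[0,0,0],[0,0,0.175]],[[0,0,0],[0,0,0.175]],[[0,0,0],[0,0,0.175]]]';python3 -c "
from h import *
go(-218,-14,30);dish()"
```

```text
clock: 5.9
eef_pos: [0.5575, -0.0253, 0.1264]
tool_rot: [0.121, 0.993, 0.0, 0.004]
ft_force: [0.4, -0.4, 0.8]
grip_width: -0.0002
grasp_force: 0.0
clock: 6.9
eef_pos: [0.5521, -0.0258, 0.1217]
tool_rot: [0.733, 0.68, -0.001, -0.001]
ft_force: [0.2, 0.8, -0.8]
grip_width: 0.0001
grasp_force: 0.0
t 6.9 tcp board [-149.5 -109.4] z 121.7 tool-y yaw vs board-x -90.3 tilt [-0.004  0.    -1.   ] F board [ 0.8 -0.2] -0.8 j [-0.05  0.42 -0.04  1.12 -0.    1.6 ] w 0.0001
shift [-69.  -94.7  92.1]
dish board [-124.9  -16.6] [127. 127.] edge ang vs board -4.9 cen [-123.9  -15.3]
```

```bash
python3 -m creep '[[[-18,-32,0],[0,0,0]],[[-18,-32,0],[0,0,0]],[[-18,-31,0],[0,0,0]],[[-15,0,30],[0,0,0]],[[0,0,32],[0,0,0]],[[0,0,30],[0,0,0]],[[5,0,0],[0,0,0]],[[5,0,0],[0,0,0]],[[5,0,0],[0,0,0]],[[4,0,0],[0,0,0]],[[4,0,0],[0,0,0]]]' ;python3 -c "
from h import *
st();dish()"
```

```text
clock: 8.32
eef_pos: [0.4572, -0.0664, 0.0316]
tool_rot: [0.732, 0.682, -0.0, 0.002]
ft_force: [-0.2, -5.6, 1.9]
grip_width: 0.0002
grasp_force: 2.8
t 8.32 tcp board [-196.6  -17.6] z 31.6 tool-y yaw vs board-x -90.0 tilt [ 0.003 -0.004 -1.   ] F board [-5.6 -0.2] 1.9 j [-0.14  0.36 -0.41  0.8  -0.    1.5 ] w 0.0002
dish board [-122.4  -16. ] [134. 128.] edge ang vs board -4.3 cen [-118.   -14.7]
```

```bash
python3 -m creep '[[[4,0,0],[0,0,0]],[[4,0,0],[0,0,0]],[[4,0,0],[0,0,0]],[[4,0,0],[0,0,0]],[[3,0,0],[0,0,0]],[[2,0,0],[0,0,0]]]' ;python3 -c "
from h import *
st();dish()"
```

```text
clock: 9.12
eef_pos: [0.4588, -0.0456, 0.0316]
tool_rot: [0.732, 0.682, -0.0, 0.003]
ft_force: [-0.3, -6.0, 3.5]
grip_width: 0.0002
grasp_force: 3.3
t 9.12 tcp board [-175.8  -17.7] z 31.6 tool-y yaw vs board-x -90.0 tilt [ 0.003 -0.004 -1.   ] F board [-6.  -0.2] 3.5 j [-0.1   0.36 -0.41  0.8  -0.    1.54] w 0.0002
dish board [-101.3   -6.1] [134. 144.] edge ang vs board -3.1 cen [-96.6 -12.1]
```

```bash
cat >> h.py <<'E'
def dish(p=None):
    p=p or vision.camera("top");P,ok=allpts(p);im=p["image"].astype(int)
    m=ok&(P[...,2]>.066)&(P[...,2]<.082)&(P[...,0]>.3)&(P[...,0]<.62)&(P[...,1]>-.15)&(P[...,1]<.34)&(im[...,2]-im[...,0]>30)
    m=cv2.morphologyEx(m.astype(np.uint8),cv2.MORPH_OPEN,np.ones((7,7)))
    l=cv2.connectedComponentsWithStats(m);i=1+np.argmax(l[2][1:,4]);q=P[l[1]==i][:,:2]*1000
    r=cv2.minAreaRect(q.astype(np.float32))
    print("dish board",w2b(r[0]).round(1),np.round(r[1]),"edge ang",round((r[2]-np.degrees(TH)+45)%90-45,1),"mean",w2b(q.mean(0)).round(1))
    return p
E
python3 -c "
from h import *
p=dish();cv2.imwrite('pics/t3.png',cv2.resize(p['image'][110:280,240:460],None,fx=3,fy=3))"
```

```text
dish board [-98.  -13.8] [126. 124.] edge ang -2.4 mean [-96.9 -12.8]
```

View pics/t3.png

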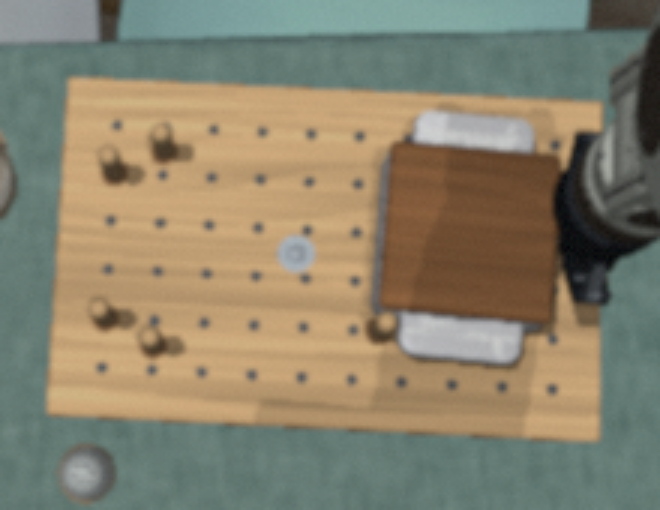

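The post now sits at crop (382,325), in the notch between the left handle and the wall, and the gripper is on the near wall. Next is the arc about the post.

```bash
python3 -m creep '[[[4,1,0],[0,0,0]],[[4,6,0],[0,0,-0.05]],[[4,6,0],[0,0,-0.05]],[[4,6.4,0],[0,0,-0.05]],[[4,6.4,0],[0,0,-0.05]],[[4,6.4,0],[0,0,-0.05]],[[4,6.4,0],[0,0,-0.05]],[[4,6.4,0],[0,0,-0.05]]]' ;python3 -c "
from h import *
st();dish()"
```

```text
clock: 10.22
eef_pos: [0.5031, -0.0105, 0.0317]
tool_rot: [0.601, 0.799, 0.0, 0.004]
ft_force: [4.5, -7.1, -0.7]
grip_width: 0.0001
grasp_force: 3.7
t 10.22 tcp board [-137.6  -59.4] z 31.7 tool-y yaw vs board-x -69.9 tilt [ 0.006 -0.004 -1.   ] F board [-6.7 -5. ] -0.7 j [-0.02  0.42 -0.3   0.84 -0.    1.27] w 0.0001
dish board [-67.2 -30.2] [125. 127.] edge ang 17.5 mean [-66.6 -28.6]
```

```bash
python3 -m creep '[[[4.1,6,0],[0,0,-0.047]],[[4.1,6,0],[0,0,-0.047]],[[4.1,6,0],[0,0,-0.047]],[[4.1,6,0],[0,0,-0.05]],[[4.1,6,0],[0,0,-0.05]],[[4.1,6,0],[0,0,-0.05]],[[4.1,6,0],[0,0,-0.05]],[[4.1,6,0],[0,0,-0.05]],[[4.1,6,0],[0,0,-0.05]],[[4.1,6,0],[0,0,-0.05]]]' ; cat >> h.py <<'E'
def rel(yawd):
    "tool centre in dish-lodged frame about post: want x~73, y~-129"
    e=np.array(bot.get_obs()["eef_pos"])*1000;a=np.radians(yawd);r=w2b(e[:2])-[-40,57]
    print("rel",(r@[np.cos(a),np.sin(a)]).round(1),(r@[-np.sin(a),np.cos(a)]).round(1), "lodged origin",(np.array([-40,57])+[np.cos(a)*73+np.sin(a)*53,np.sin(a)*73-np.cos(a)*53]).round(1))
E
python3 -c "
from h import *
st();dish()
for a in (-50,-45,-40): rel(a)"
```

```text
clock: 11.52
eef_pos: [0.5404, 0.0549, 0.0331]
tool_rot: [0.389, 0.921, 0.002, 0.007]
ft_force: [12.3, -3.1, -1.9]
grip_width: 0.0004
grasp_force: 5.5
t 11.53 tcp board [-69.8 -92.1] z 33.1 tool-y yaw vs board-x -41.8 tilt [ 0.015 -0.001 -1.   ] F board [ -2.2 -12.5] -1.9 j [ 0.1   0.48 -0.2   0.88 -0.    0.9 ] w 0.0004
dish board [-22.3 -33.5] [126. 126.] edge ang -43.4 mean [-21.4 -30.8]
rel 95.6 -117.8 lodged origin [-33.7 -33. ]
rel 85.0 -125.6 lodged origin [-25.9 -32.1]
rel 73.7 -132.6 lodged origin [-18.1 -30.5]
```

```bash
python3 -m creep '[[[4,7.5,0],[0,0,-0.045]],[[4.1,7,0],[0,0,-0.045]],[[4.1,6.4,0],[0,0,-0.05]],[[4.1,6.4,0],[0,0,-0.05]],[[4.1,6.4,0],[0,0,-0.05]],[[4.1,6.4,0],[0,0,-0.05]],[[4.1,6.4,0],[0,0,-0.05]]]' ; 
python3 -c "
from h import *
st();dish()
for a in (-30,-25,-20): rel(a)"
```

```text
clock: 12.45
eef_pos: [0.5448, 0.1103, 0.0328]
tool_rot: [0.227, 0.974, 0.002, 0.006]
ft_force: [8.7, -0.4, -1.2]
grip_width: 0.0
grasp_force: 4.4
t 12.45 tcp board [-14.2 -92.6] z 32.8 tool-y yaw vs board-x -22.2 tilt [ 0.012  0.002 -1.   ] F board [ 0.2 -8.7] -1.2 j [ 0.2   0.5  -0.16  0.89 -0.    0.66] w 0.0
dish board [  9.1 -21.3] [125. 126.] edge ang -22.1 mean [ 11.5 -19. ]
rel 97.9 -115.9 lodged origin [ -3.3 -25.4]
rel 87.5 -123.9 lodged origin [  3.8 -21.9]
rel 76.3 -131.1 lodged origin [ 10.5 -17.8]
```

```bash
python3 -m creep '[[[4.1,6.4,0],[0,0,-0.05]],[[4.1,6.4,0],[0,0,-0.05]],[[4.1,6.4,0],[0,0,-0.05]],[[4.1,6.4,0],[0,0,-0.05]],[[4.1,6.4,0],[0,0,-0.05]],[[4,6.4,0],[0,0,-0.05]],[[3.5,5.5,0],[0,0,-0.045]],[[0,0,0],[0,0,0]]]' ; 
python3 -c "
from h import *
st();dish()
for a in (-5,0): rel(a)"
```

```text
clock: 13.5
eef_pos: [0.53, 0.1622, 0.0323]
tool_rot: [0.056, 0.998, 0.003, 0.004]
ft_force: [7.1, 3.0, -2.3]
grip_width: 0.0002
grasp_force: 3.3
t 13.5 tcp board [ 36.5 -74.1] z 32.3 tool-y yaw vs board-x -2.4 tilt [ 0.009  0.005 -1.   ] F board [ 3.5 -6.9] -2.3 j [ 0.3   0.5  -0.16  0.89  0.    0.41] w 0.0002
dish board [38.5 -0.1] [112. 126.] edge ang -1.7 mean [48.5  8.2]
rel 87.6 -124.0 lodged origin [28.1 -2.2]
rel 76.5 -131.1 lodged origin [33.  4.]
```

```bash
python3 -m creep '[[[2,2.5,0],[0,0,-0.02]],[[2,2,0],[0,0,-0.02]],[[0,0,0],[0,0,0]]]' ; 
python3 -c "
from h import *
st();p=dish();cv2.imwrite('pics/t4.png',cv2.resize(p['image'][110:280,240:460],None,fx=3,fy=3))"
```

```text
clock: 13.92
eef_pos: [0.5276, 0.1671, 0.0327]
tool_rot: [0.037, 0.999, 0.003, 0.005]
ft_force: [8.3, 3.6, -1.9]
grip_width: 0.0002
grasp_force: 4.1
t 13.93 tcp board [ 41.2 -71.3] z 32.7 tool-y yaw vs board-x -0.2 tilt [ 0.011  0.005 -1.   ] F board [ 4.1 -8. ] -1.9 j [ 0.31  0.5  -0.17  0.89  0.    0.38] w 0.0002
dish board [45.8  2.5] [100. 128.] edge ang 2.8 mean [52.  11.5]
```

View pics/t4.png

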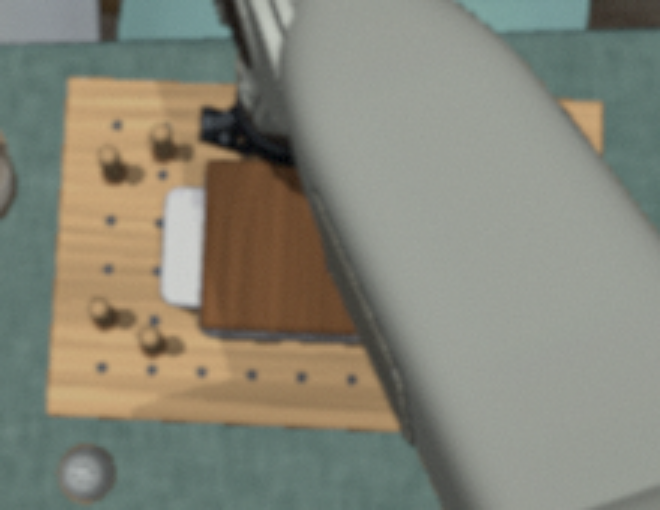

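The turn is complete: in the crop the leading handle at (183,247) now points along the bay. I'll retreat and look from the free side.

```bash
python3 -m creep '[[[-12,0,0],[0,0,0]],[[-15,0,0],[0,0,0]],[[0,0,-50],[0,0,0]],[[0,0,-50],[0,0,0]],[[31,-46,0],[0,0,0]],[[31,-46,0],[0,0,0]],[[31,-46,0],[0,0,0]]]' 36 && python3 -m creep '[[[0,0,0],[0,0,0.175]],[[0,0,0],[0,0,0.175]],[[0,0,0],[0,0,0.175]],[[0,0,0],[0,0,0.175]],[[0,0,0],[0,0,0.175]],[[0,0,0],[0,0,0.175]],[[0,0,0],[0,0,0.175]],[[0,0,0],[0,0,0.175]],[[0,0,0],[0,0,0.17]],[[0,0,0],[0,0,0]]]';python3 -c "
from h import *
go(-100,3,32);p=dish();cv2.imwrite('pics/t5.png',cv2.resize(p['image'][110:280,240:460],None,fx=3,fy=3))
p=vision.camera('side');dish(p)"
```

```text
clock: 14.85
eef_pos: [0.4446, 0.0306, 0.1304]
tool_rot: [0.037, 0.999, 0.0, -0.0]
ft_force: [0.2, -0.6, 1.0]
grip_width: 0.0361
grasp_force: 0.0
clock: 16.1
eef_pos: [0.4457, 0.0316, 0.1303]
tool_rot: [0.732, 0.681, -0.0, -0.0]
ft_force: [0.5, -0.6, 0.1]
grip_width: 0.0362
grasp_force: 0.0
t 16.1 tcp board [-99.7   0.8] z 130.3 tool-y yaw vs board-x -90.1 tilt [-0.001  0.    -1.   ] F board [-0.6 -0.5] 0.1 j [ 0.07  0.21 -0.31  1.05  0.    1.71] w 0.0362
shift [-0.3 -2.1 98.3]
dish board [35.   2.5] [123. 126.] edge ang 0.3 mean [35.2  3.7]
dish board [24.3  5.2] [140. 125.] edge ang 0.5 mean [18.6  8.6]
```

View pics/t5.png

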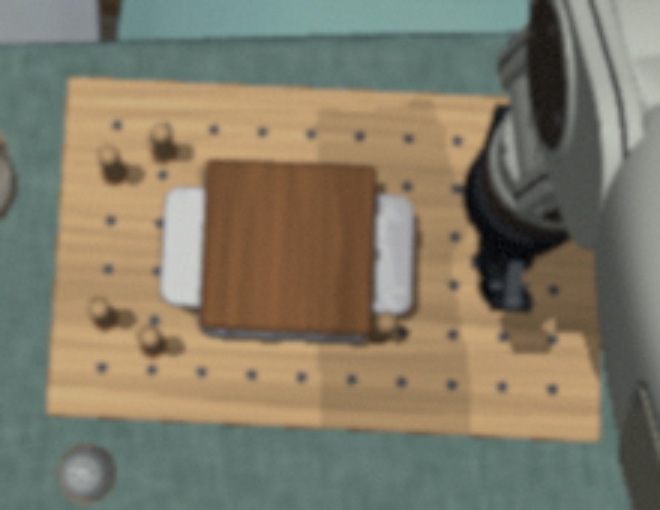

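The dish is lodged squarely, at board (35, 3) with yaw about 0. The post, at crop (388,327), is in its rear notch. I'll push it along the bay from behind, drifting slightly right.

```bash
python3 -m creep '[[[0,-1,33],[0,0,0]],[[0,-1,33],[0,0,0]],[[0,0,31],[0,0,0]],[[6,0,0],[0,0,0]],[[6,0,0],[0,0,0]],[[6,0,0],[0,0,0]],[[5,0,0],[0,0,0]],[[4,0,0],[0,0,0]],[[4,0,0],[0,0,0]],[[4,0,0],[0,0,0]],[[4,0.6,0],[0,0,0]],[[4,0.6,0],[0,0,0]]]';python3 -c "
from h import *
st();dish()"
```

```text
clock: 17.7
eef_pos: [0.448, 0.0721, 0.0337]
tool_rot: [0.733, 0.68, -0.002, 0.002]
ft_force: [-1.3, -8.3, 6.0]
grip_width: 0.036
grasp_force: 4.1
t 17.7 tcp board [-59.1   1.4] z 33.7 tool-y yaw vs board-x -90.3 tilt [-0.001 -0.006 -1.   ] F board [-8.3  0.7] 6.0 j [ 0.16  0.35 -0.42  0.8  -0.01  1.81] w 0.036
dish board [45.4  1. ] [125. 127.] edge ang 0.0 mean [46.  2.]
```

```bash
python3 -m creep '[[[4,0.4,0],[0,0,0]],[[4,0.4,0],[0,0,0]],[[4,0.4,0],[0,0,0]],[[4,0.4,0],[0,0,0]],[[4,0,0],[0,0,0]],[[4,0,0],[0,0,0]],[[4,0,0],[0,0,0]],[[3,0,0],[0,0,0]],[[3,0,0],[0,0,0]]]';python3 -c "
from h import *
st();dish()"
```

```text
clock: 18.88
eef_pos: [0.4525, 0.106, 0.0336]
tool_rot: [0.733, 0.68, -0.002, 0.002]
ft_force: [-0.1, -7.4, 5.3]
grip_width: 0.036
grasp_force: 3.7
t 18.88 tcp board [-25.   -0.8] z 33.6 tool-y yaw vs board-x -90.3 tilt [ 0.    -0.005 -1.   ] F board [-7.4 -0.4] 5.3 j [ 0.23  0.36 -0.39  0.81 -0.01  1.88] w 0.036
dish board [79.2 -1.6] [125. 127.] edge ang -0.3 mean [79.8 -0.7]
```

```bash
python3 -m creep '[[[3,-0.3,0],[0,0,0]],[[3,-0.3,0],[0,0,0]],[[3,-0.3,0],[0,0,0]],[[2,0,0],[0,0,0]],[[2,0,0],[0,0,0]],[[1,0,0],[0,0,0]]]';python3 -c "
from h import *
st();dish()"
```

```text
clock: 19.68
eef_pos: [0.4528, 0.1203, 0.0336]
tool_rot: [0.733, 0.68, -0.001, 0.002]
ft_force: [0.1, -6.5, 3.9]
grip_width: 0.0358
grasp_force: 3.4
t 19.68 tcp board [-10.8  -0.1] z 33.6 tool-y yaw vs board-x -90.3 tilt [ 0.001 -0.005 -1.   ] F board [-6.5 -0.6] 3.9 j [ 0.26  0.37 -0.39  0.82 -0.    1.91] w 0.0358
dish board [94.3 -0.5] [123. 127.] edge ang 0.4 mean [93.8  1.4]
```

```bash
python3 -m creep '[[[1,0,0],[0,0,0]],[[0.7,0,0],[0,0,0]],[[0.5,0,0],[0,0,0]]]';python3 -c "
from h import *
st()"
```

```text
clock: 20.1
eef_pos: [0.4529, 0.1222, 0.0336]
tool_rot: [0.733, 0.68, -0.002, 0.002]
ft_force: [-0.7, -7.5, 4.0]
grip_width: 0.0362
grasp_force: 3.7
t 20.1 tcp board [-8.8 -0. ] z 33.6 tool-y yaw vs board-x -90.3 tilt [ 0.    -0.005 -1.   ] F board [-7.5  0.2] 4.0 j [ 0.27  0.37 -0.38  0.82 -0.    1.91] w 0.0362
```

```bash
python3 -m creep '[[[0.5,0,0],[0,0,0]],[[0.3,0,0],[0,0,0]]]';python3 -c "
from h import *
st()"
```

```text
clock: 20.35
eef_pos: [0.453, 0.123, 0.0336]
tool_rot: [0.733, 0.68, -0.002, 0.002]
ft_force: [-1.0, -7.4, 4.7]
grip_width: 0.0361
grasp_force: 3.7
t 20.35 tcp board [-8. -0.] z 33.6 tool-y yaw vs board-x -90.3 tilt [ 0.    -0.005 -1.   ] F board [-7.5  0.5] 4.7 j [ 0.27  0.37 -0.38  0.82 -0.    1.91] w 0.0361
```

Still sliding, so I'll continue in small steps until the force rises.

```bash
python3 -m creep '[[[0.5,0,0],[0,0,0]],[[0.5,0,0],[0,0,0]]]';python3 -c "
from h import *
st()"
```

```text
clock: 20.6
eef_pos: [0.453, 0.1239, 0.0336]
tool_rot: [0.733, 0.68, -0.002, 0.002]
ft_force: [0.1, -7.8, 4.6]
grip_width: 0.0358
grasp_force: 3.7
t 20.6 tcp board [-7.1  0. ] z 33.6 tool-y yaw vs board-x -90.3 tilt [ 0.    -0.005 -1.   ] F board [-7.8 -0.7] 4.6 j [ 0.27  0.37 -0.38  0.82 -0.    1.92] w 0.0358
```

```bash
python3 -m creep '[[[0.5,0,0],[0,0,0]],[[0.5,0,0],[0,0,0]]]';python3 -c "
from h import *
st()"
```

```text
clock: 20.85
eef_pos: [0.453, 0.1241, 0.0336]
tool_rot: [0.733, 0.68, -0.002, 0.003]
ft_force: [0.4, -10.4, 5.9]
grip_width: 0.0361
grasp_force: 5.2
t 20.85 tcp board [-6.9 -0. ] z 33.6 tool-y yaw vs board-x -90.3 tilt [ 0.    -0.007 -1.   ] F board [-10.3  -1.2] 5.9 j [ 0.27  0.37 -0.38  0.82 -0.01  1.92] w 0.0361
```

```bash
python3 -m creep '[[[0.5,0,0],[0,0,0]]]';python3 -c "
from h import *
st()"
```

```text
clock: 20.98
eef_pos: [0.453, 0.1242, 0.0336]
tool_rot: [0.734, 0.68, -0.003, 0.003]
ft_force: [-0.7, -11.2, 5.6]
grip_width: 0.0359
grasp_force: 5.9
t 20.98 tcp board [-6.9  0. ] z 33.6 tool-y yaw vs board-x -90.3 tilt [ 0.    -0.008 -1.   ] F board [-11.3  -0.1] 5.6 j [ 0.27  0.37 -0.38  0.82 -0.01  1.92] w 0.0359
```

```bash
python3 -m creep '[[[0.5,0,0],[0,0,0]],[[0.4,0,0],[0,0,0]],[[0,0,0],[0,0,0]]]';python3 -c "
from h import *
st()"
```

```text
clock: 21.35
eef_pos: [0.453, 0.1242, 0.0336]
tool_rot: [0.734, 0.679, -0.003, 0.004]
ft_force: [0.9, -13.8, 7.7]
grip_width: 0.0361
grasp_force: 6.8
t 21.35 tcp board [-6.8  0. ] z 33.6 tool-y yaw vs board-x -90.4 tilt [ 0.   -0.01 -1.  ] F board [-13.7  -1.8] 7.7 j [ 0.27  0.37 -0.38  0.82 -0.01  1.92] w 0.0361
```

```bash
python3 -m creep '[[[0.3,0,0],[0,0,0]],[[0.2,0,0],[0,0,0]],[[0,0,0],[0,0,0]],[[0,0,0],[0,0,0]]]';python3 -c "
from h import *
st();dish()"
```

```text
clock: 21.85
eef_pos: [0.453, 0.1242, 0.0337]
tool_rot: [0.734, 0.679, -0.004, 0.004]
ft_force: [-1.0, -15.1, 7.2]
grip_width: 0.036
grasp_force: 7.5
t 21.85 tcp board [-6.8 -0. ] z 33.7 tool-y yaw vs board-x -90.4 tilt [ 0.    -0.011 -1.   ] F board [-15.2  -0.1] 7.2 j [ 0.27  0.37 -0.38  0.82 -0.01  1.92] w 0.036
dish board [98.1 -0.8] [124. 127.] edge ang -0.1 mean [97.4  0.2]
```

Pressed home at 15 N, about 8 N over the sliding force. Now I'll release, retreat and check the catch.

```bash
python3 -m creep '[[[-2,0,0],[0,0,0]],[[-4,0,0],[0,0,0]],[[-15,0,0],[0,0,0]],[[-30,0,0],[0,0,0]],[[-30,0,0],[0,0,0]],[[0,0,-40],[0,0,0]],[[0,0,-40],[0,0,0]],[[-40,0,-40],[0,0,0]],[[-50,0,-40],[0,0,0]],[[0,0,0],[0,0,0]]]';python3 - <<'E'
from h import *
st();p=dish();a=cv2.resize(p['image'][140:255,250:380],None,fx=3,fy=3)
for q in ("glass","salt","cup"):
    r=vision.place_of(p,q)[:1];print(q,[(np.round(v["position"]),round(v["score"],2)) for v in r])
p=vision.camera("side");b=cv2.resize(p['image'][190:310,270:400],None,fx=3,fy=3)
h=max(a.shape[0],b.shape[0]);f=lambda i:cv2.copyMakeBorder(i,0,h-i.shape[0],0,0,cv2.BORDER_CONSTANT)
cv2.imwrite("pics/end.png",np.hstack([f(a),f(b)]))
E
```

```text
clock: 23.15
eef_pos: [0.4425, -0.0431, 0.1954]
tool_rot: [0.735, 0.679, 0.002, 0.003]
ft_force: [0.1, -0.1, -1.5]
grip_width: 0.0356
grasp_force: 0.0
t 23.15 tcp board [-174.5   -1.2] z 195.4 tool-y yaw vs board-x -90.5 tilt [ 0.007 -0.001 -1.   ] F board [-0.1 -0.1] -1.5 j [-0.1   0.15 -0.21  1.21 -0.    1.55] w 0.0356
dish board [97.8 -0.8] [124. 127.] edge ang -0.3 mean [96.9  1.3]
glass [(array([229., 173.]), 0.94)]
salt [(array([268., 268.]), 0.61)]
cup [(array([224., 223.]), 0.7)]
```

View pics/end.png

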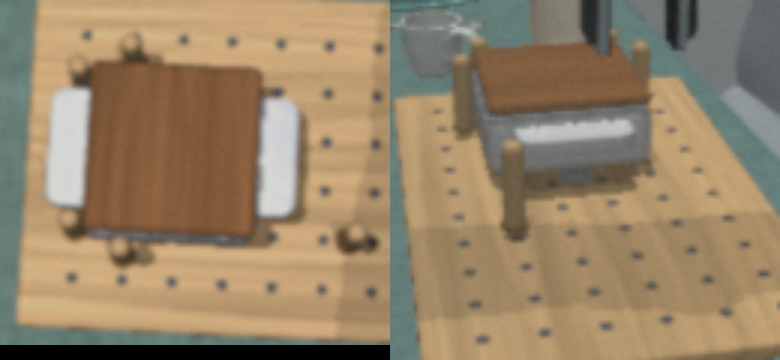

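The end picture shows the dish between the side pegs and against both rear pegs, at left-crop (80,70) and (72,222). The catch is free in front of it at right-crop (575,178), and the glass, salt shaker and cup have not moved.

```bash
python3 -c "
from h import *
print(workorder.job_done())"
```

```text
the job is handed in; nothing more can be done
None
```

The job is handed in, verdict not shown: the dish went to the post, round it and fully home, pressed to about 15 N (about 8 N over sliding); the catch looks clear in front of it, though I didn't measure the ball's height.

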